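# Vent the clay box at its set angle

### The arm

A 6-joint arm with a two-finger parallel gripper is mounted at the origin on the work surface; the furniture and walls round the work are solid. World frame = base frame: x ahead of the robot, y to its left, z up, the work surface at z = 0. Lengths are in m, angles in rad, forces in N, time in s.
With the tool pointing down it reaches from about 0.225 to 0.875 m from the base axis. Payload 3.4 kg.
Tool frame: the origin (TCP) lies on the centre line of the jaws, within the pads' length; the fingertips stand 11 mm ahead of it and the grasp point (between the pads) lies 8 mm behind it; z points along the fingers, y is the line along which they close (so a half turn about z gives the same grasp; the last joint's range is limited). The gripper opens to 85 mm and grips with 20 to 120 N. Pads are 22 mm wide; open, the fingers measure 114 mm over their backs; the gripper's body (76 mm by 85 mm) begins 54 mm behind the grasp point. The pads swing forward as they close: fully open they stand 13 mm farther back than shut.
Start: joints at [1.006, 0.276, 1.505, -0, 1.361, -0.121], TCP at [0.247, 0.519, 0.205] pointing down, gripper open.
Joint ranges: [-2.89, 2.89], [-0.75, 2.08], [0.22, 2.7], [-1.18, 4.32], [0.11, 2.71], [-2.7, 2.7]. Speed limits (rad/s): [2.57, 2.57, 3.14, 3.14, 3.14, 3.14].

### API

Orientations are given as a unit quaternion [w, x, y, z].
In Python, from rig import manip, eyes, job gives the robot as it stands.
- The arm moves only by the tool drive_tool, never from a script. Its argument "rows" is a list of rows, each a list of 3 entries, a list of its own where there are three numbers: the turn, a rotation vector about the world's x, y, z in rad, then the shift along the world's x, y, z in cm, then the finger opening in cm, from 0 to 8.54. A call has 1 to 8 rows; each row shifts and turns the commanded pose from where the row before left it; what a row does not reach is not made up. A row lasts 1/8 s, in which the tool goes at most 62.5 mm and 10.7 degrees, less where a joint would pass 70% of its speed; a pose out of reach is approached as far as the arm can. A call is refused whole if a number of a shift passes 6.25 or a number of a turn 0.188, either way. A call with a gripper value outside its range is refused whole. The fingers move at their own pace and stop on an object; "force" is the grip in N (left out, the last holds). Time passes only in rows, so rows that do not move let the fingers close. It gives the time, the measured TCP pose, the force, the opening and the grip force at its end, in the units of the state.
- manip.get_state(): the state, without advancing time (a new reading comes with each control period).
- eyes.get_image(name): name is "scene" or "side" or "wrist"; returns the picture (384x512x3 uint8, red, green, blue); there is no depth.
- eyes.get_calibration(name): a dict with "camera_matrix" (3x3 intrinsics, pixels), "view" (4x4, takes a point from world to camera coordinates). Camera axes: x right, y up, looking along -z (the intrinsics and any distortion apply to the point x, -y, -z); pixel columns grow to the right and rows downward; lengths in m; the calibration is good to about 2 mm. The wrist camera is an equidistant fisheye: a pixel r from the principal point sees the ray r / f radians off the axis. A picture is of the moment at which its call begins: read the wrist's pose just before it. get_calibration takes no time and is no camera call; for the wrist camera it gives the pose at the moment of the call.
- job.sign_off(): hands the job in; it is judged then, once.
The state is a dict: "clock": time; "qpos": joint angles; "qd": joint speeds; "effort": joint torques, N m; "position": TCP position; "ee_rot": TCP orientation; "contact_force": force on the tool from outside, world axes, zero at the start; "moment": the same for the moment, N m; "width": finger opening in m; "gripper_force": force on a finger pad.
Only numpy, scipy, OpenCV 4.12 (cv2) and the standard library are available. Lean on these libraries where they do the work, as an engineer would, in place of code of your own. Each camera call takes 0.05 s, during which the arm holds its last target. There are 200 camera calls.

### The job

The clay in the wooden box needs air: first take the dark jar off the closed lid and stand it upright on the square cork mat, and leave the other things on the desk where they are. Then lift the box's sprung lid, which has a bar handle at its front, until it lies along the metal setting arm on the box's right-hand side, without shifting that arm. Finish while holding the lid still at that angle: the lid springs shut if let go, so do not release it.

Things in the scene. Friction and masses are not known exactly. Their poses are not given: they have to be found in the camera images.
- clay_box: Pale wooden box, 170 (x) x 200 (y) x 90 mm high without the lid, fixed to the desk; origin at the centre of its underside, z up. Its front (-x side, with the handle) faces roughly towards the robot. The lid adds 10 mm: its top is 100 mm above the desk when shut.
- lid (a joint): Opening angle of the box's lid in rad: 0 shut (level), grows as the front edge rises, end stop at 1.3. The lid is a plate 176 x 206 x 10 mm, hinged along the box's far (+x) upper edge on an axis parallel to the box's y. A spring pulls it shut with 0.9 N m per rad, plus 0.45 N m already when shut; with its 0.25 kg weight that takes about 3.5 to 7 N of upward pull at the handle.
- lid_hinge (a point): Middle of the hinge axis: in the box's frame at x +85, y 0, z +95 mm. Its x and z axes turn with the lid.
- lid_handle (a point): Middle of the lid's handle, a round steel bar 10 mm thick and 120 mm long (about 110 mm free between its two end posts) parallel to the hinge. With the lid shut it lies 35 mm in front of the box's front face and 22 mm above the lid's top, 122 mm above the desk; from the hinge axis 205 mm towards the front (-x) and 27 mm up (z), in axes that turn with the lid. The bar may turn between the fingers.
- lid_edge (a point): Front right corner of the lid at half its thickness (176 mm from the hinge axis, 103 mm to the right of the middle); its x axis runs along the lid's side edge from front to hinge.
- marker (a joint): Angle in rad at which the setting arm stands: same axis, zero and direction as the lid's angle, so the lid lies along the arm when both values are equal. Differs from start to start (0.45 to 0.8). Held by a tight nut; the robot need not touch it, and must not shift it.
- marker_tip (a point): Pointed tip of the setting arm, a flat aluminium bar 12 mm wide and 4 mm thick that turns about the lid's hinge axis just outside the right (-y) side of the box, 111 mm right of the box's middle; the tip is 160 mm from the axis, and stands up to 115 mm above the lid, so carry things over it or round it. Its x axis runs along the arm from tip to pivot.
- jar_mid (a point): Centre (half-way up) of the dark lidded jar that stands on the box's lid at the start: round, 52 mm across, 71 mm high, about 0.12 kg, loose; this point is 35.5 mm above its foot. z is the jar's upright axis.
- mat: Square cork mat, 120 x 120 x 5 mm, fixed flat on the desk to the left or the right of the box; origin at the centre of its underside.
- tape_roll: Bystander: roll of tape lying flat, 98 mm across, 24 mm high, beside the box on the side without the mat; origin at its underside's centre.
- glue: Bystander: white glue bottle with a pointed cap, 52 mm across, 140 mm high, standing at the back left; origin at its underside's centre.
Things that resemble listed ones, but are neither listed nor needed, are in the scene too. Of the things like the part that bears jar_mid, leave any that is blue or turquoise; of the rest the larger one is meant.

How it is judged:
On the way, in this order (a step that is already met when the one before it is completed fails the run):
1. the dark jar stands upright on the cork mat, let go, while the lid is still shut (x of jar_mid in the frame of mat between -0.055 and 0.055 m and y of jar_mid in the frame of mat between -0.055 and 0.055 m and height (world z) of jar_mid between 0.034 and 0.05 m and angle between jar_mid's own z axis and vertical below 0.15 rad and contact force between jar and the fingers below 0.1 N and linear speed of jar below 0.03 m/s and value of joint lid below 0.08 rad), for 0.2 s.
2. the lid is held along the setting arm by the gripper (angle between the x axis of lid_edge and the x axis of marker_tip, either way round below 0.08 rad and value of joint lid above 0.3 rad and velocity of joint lid between -0.1 and 0.1 rad/s and contact force between lid and the fingers above 1 N), for 0.5 s.
At the end, for the whole second after the job is handed in: The fingers hold the lid (contact over 1 N) still, within 0.08 rad of the setting arm's angle, with nothing else propping it; the jar stands upright (within 0.15 rad) on the mat, its centre within 55 mm of the mat's middle along each mat axis, released and at rest (all of step 2 and contact force between lid and jar below 0.1 N and contact force between lid and tape_roll below 0.1 N and contact force between lid and glue below 0.1 N and x of jar_mid in the frame of mat between -0.055 and 0.055 m and y of jar_mid in the frame of mat between -0.055 and 0.055 m and height (world z) of jar_mid between 0.034 and 0.05 m and angle between jar_mid's own z axis and vertical below 0.15 rad and contact force between jar and the fingers below 0.1 N and linear speed of jar below 0.03 m/s); the arm keeps its last pose, push and grip.
It fails at once if the tape roll or the glue bottle is moved by more than 30 mm (distance of any of tape_roll, glue from where it was at the start of the episode above 0.03 m).
It fails at once if the jar is tipped over (angle between jar_mid's own z axis and vertical above 0.7 rad).
It fails at once if the setting arm is shifted by more than 12 mm (distance of marker_tip from where it was at the start of the episode above 0.012 m).
It also fails if it takes over 58 s, if anything falls off the work surface, if the arm or the gripper's body presses on something with over 40 N, if the wrist force passes 120 N, or if a joint passes its speed limit or range.

## Working session

There is one attempt and no reset: what is moved stays moved. The work goes in short steps, Python scripts to look and compute and a tool call to move; the robot and the scene stay as the last step left them, time stands still between calls to the robot, and variables do not carry over. Pictures are saved under pics/ and viewed, at most 10 in all, crops included, and the job is handed in when it is done.

Besides the shell and the picture viewer there is one more tool, called as name(argument=value, ...), one argument or row to a line, values as JSON. drive_tool: Moves the arm, as the interface text tells. Its arguments: {"type":"object","properties":{"rows":{"type":"array"},"force":{"type":"number"}},"required":["rows"]}

```bash
mkdir -p pics; python3 - <<'E'
from rig import manip, eyes
import cv2, numpy as np
for n in ["scene","side"]:
    im=eyes.get_image(n); cv2.imwrite(f"pics/{n}0.png",im[:,:,::-1])
    c=eyes.get_calibration(n); print(n,c)
print(manip.get_state())
E
```

```text
scene {'camera_matrix': array([[485.84822939,   0.        , 255.91191514],
       [  0.        , 485.84822939, 189.80547373],
       [  0.        ,   0.        ,   1.        ]]), 'view': array([[ 0.42740761, -0.90402896, -0.00737396, -0.23892531],
       [ 0.59413763,  0.27473046,  0.75599184, -0.41631402],
       [-0.68141266, -0.32749781,  0.65453951, -1.13244802],
       [ 0.        ,  0.        ,  0.        ,  1.        ]])}
side {'camera_matrix': array([[444.09652397,   0.        , 256.12626374],
       [  0.        , 444.09652397, 190.51715213],
       [  0.        ,   0.        ,   1.        ]]), 'view': array([[ 0.92288554, -0.38442805, -0.02230151, -0.5333071 ],
       [ 0.25582457,  0.56880416,  0.78167488, -0.21150169],
       [-0.28781256, -0.72710171,  0.62328728, -0.97785467],
       [ 0.        ,  0.        ,  0.        ,  1.        ]])}
{'clock': 0.1, 'qpos': array([ 1.00597940e+00,  2.76511032e-01,  1.50597994e+00, -1.75272564e-05,
        1.36071307e+00, -1.21010318e-01]), 'qd': array([-0.00085969, -0.00326095, -0.00185466, -0.00047808,  0.00200254,
        0.00118104]), 'effort': array([ 3.01031709e-03, -4.17698872e+01, -2.46407479e+01, -2.17017555e-04,
        5.78590902e-03,  5.62965312e-06]), 'position': array([0.24663683, 0.51885719, 0.20394867]), 'ee_rot': array([-2.62828983e-04,  2.20084798e-01,  9.75480411e-01, -7.61664285e-04]), 'contact_force': array([ 0.24761603,  0.64419503, -0.40339136]), 'moment': array([0.02747052, 0.05418397, 0.02188919]), 'gripper_force': 0.0, 'width': 0.08538876255354988}
```

View pics/scene0.png

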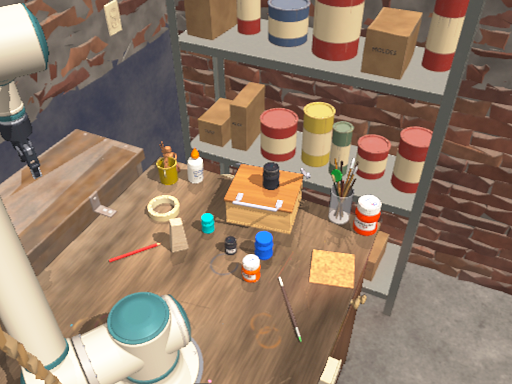

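View pics/side0.png

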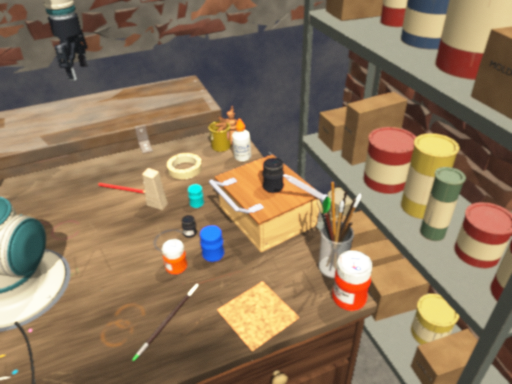

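The dark jar stands on the lid, at scene (271,176) and side (273,175). The mat is on the right, at scene (332,267) and side (258,314). The tape is on the left and a brush glass stands near the box's right side. I'll zoom in on both views.

```bash
python3 - <<'E'
import cv2,numpy as np
a=cv2.imread("pics/scene0.png")[150:300,210:370]; b=cv2.imread("pics/side0.png")[145:355,195:355]
a=cv2.resize(a,None,fx=5,fy=4*1.0,interpolation=cv2.INTER_CUBIC) if 0 else cv2.resize(a,(640,600),interpolation=cv2.INTER_CUBIC)
b=cv2.resize(b,(457,600),interpolation=cv2.INTER_CUBIC)
cv2.imwrite("pics/a.png",a);cv2.imwrite("pics/b.png",b)
E
```

```text
(no output)
```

View pics/a.png

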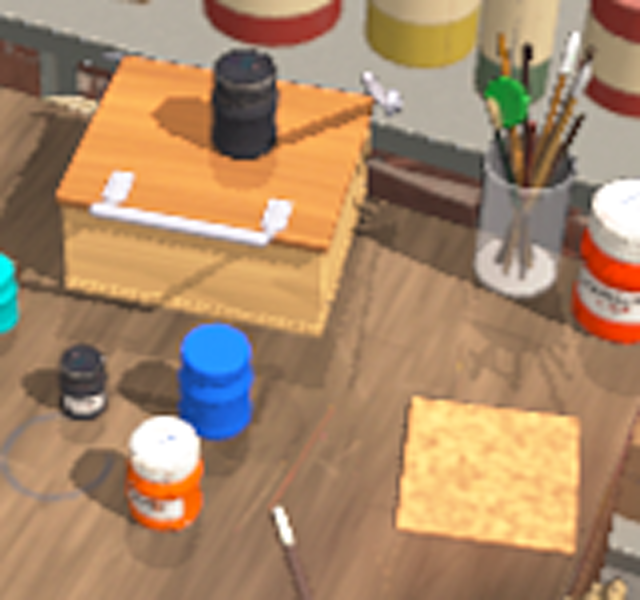

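View pics/b.png

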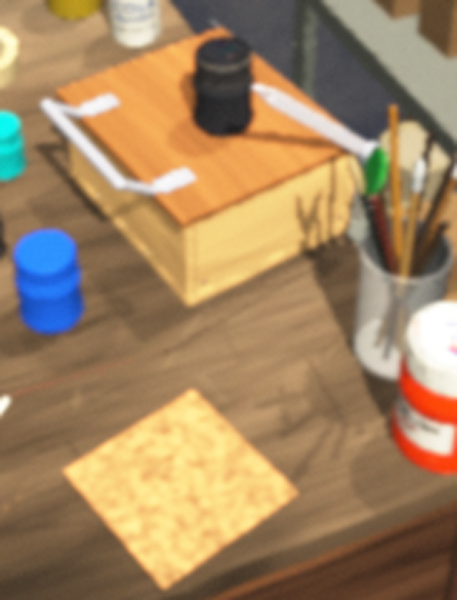

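The crops show the lid corners, the handle ends, the jar and the arm. In the side crop the setting arm's tip is at (257,88) and its pivot end near (380,155). Next I'll cast these points into world coordinates.

```bash
cat > h.py <<'E'
import numpy as np,cv2
from rig import manip,eyes
C={n:eyes.get_calibration(n) for n in ["scene","side"]}
def ray(n,p):
    V=C[n]["view"];K=C[n]["camera_matrix"];R=V[:3,:3]
    d=np.linalg.inv(K)@[p[0],p[1],1];d=R.T@(d*[1,-1,-1]);return -R.T@V[:3,3],d/np.linalg.norm(d)
def onz(n,p,z):
    o,d=ray(n,p);return o+d*(z-o[2])/d[2]
def tri(ps,pd):
    A=np.zeros((3,3));b=np.zeros(3);L=[ray("scene",ps),ray("side",pd)]
    for o,d in L:M=np.eye(3)-np.outer(d,d);A+=M;b+=M@o
    x=np.linalg.solve(A,b);return x,max(np.linalg.norm((np.eye(3)-np.outer(d,d))@(x-o)) for o,d in L)
def proj(n,X):
    V=C[n]["view"];K=C[n]["camera_matrix"];p=V[:3,:3]@X+V[:3,3];p=K@(p*[1,-1,-1]);return p[:2]/p[2]
sa=lambda x,y:(210+x/4,150+y/4); sb=lambda x,y:(195+x/2.857,145+y/2.857)
E
python3 - <<'E'
from h import *
np.set_printoptions(precision=4,suppress=True)
P={"FL":((60,198),(55,95)),"FR":((325,245),(188,222)),"BR":((375,97),(355,150)),"BL":((125,57),(218,28)),
"hL":((95,210),(45,103)),"hR":((268,240),(122,185)),"tip":((367,77),(257,88)),"jtop":((244,65),(224,53))}
Z=dict(FL=.1,FR=.1,BR=.1,BL=.1,hL=.122,hR=.122,tip=.18,jtop=.171)
for k,(a,b) in P.items():
    print(k,*tri(sa(*a),sb(*b)),onz("scene",sa(*a),Z[k])[:2],onz("side",sb(*b),Z[k])[:2])
for n in ["scene","side"]:
    im=cv2.imread(f"pics/{n}0.png");h=cv2.cvtColor(im,cv2.COLOR_BGR2HSV)
    def big(m,roi):
        x0,y0,x1,y1=roi;z=np.zeros_like(m);z[y0:y1,x0:x1]=m[y0:y1,x0:x1]
        c=max(cv2.findContours(z,0,2)[0],key=cv2.contourArea);return c
    m=cv2.inRange(h,(8,60,190),(28,200,255))
    c=big(m,(300,240,365,300) if n=="scene" else (210,270,305,355))
    q=cv2.boxPoints(cv2.minAreaRect(c));ap=cv2.approxPolyDP(c,6,True)[:,0]
    print(n,"mat",ap.tolist());W=np.array([onz(n,p,.005)[:2] for p in ap]);print(W,W.mean(0))
    m=cv2.inRange(h,(0,0,0),(179,255,75))
    c=big(m,(255,155,285,195) if n=="scene" else (258,152,290,196))
    x,y,w,hh=cv2.boundingRect(c);print("jar",x,y,w,hh)
E
```

```text
FL [0.496  0.07   0.0971] 0.00044640767418115406 [0.4938 0.0687] [0.4947 0.0656]
FR [ 0.5401 -0.1222  0.09  ] 0.0009171683650751892 [ 0.529  -0.1265] [ 0.5368 -0.1312]
BR [ 0.7013 -0.0991  0.0958] 0.0030229335343761442 [ 0.7005 -0.0986] [ 0.6955 -0.1071]
BL [0.6662 0.1019 0.0992] 0.00068964249963204 [0.6643 0.1008] [0.6664 0.1017]
hL [0.4752 0.0297 0.1205] 0.0015375310435673582 [0.4719 0.0276] [0.4759 0.0299]
hR [ 0.4968 -0.0954  0.1218] 0.0012736885940906066 [ 0.495  -0.0965] [ 0.4977 -0.0941]
tip [ 0.5952 -0.1266  0.2062] 0.0008367490772164245 [ 0.6254 -0.1165] [ 0.6116 -0.0939]
jtop [ 0.6156 -0.0239  0.1672] 0.00031076854474863965 [ 0.6116 -0.0256] [ 0.6131 -0.0293]
scene mat [[313, 249], [309, 282], [353, 287], [354, 254], [330, 251], [331, 242], [327, 251]]
[[ 0.5031 -0.2089]
 [ 0.3861 -0.2406]
 [ 0.42   -0.3531]
 [ 0.5344 -0.3216]
 [ 0.5164 -0.2559]
 [ 0.5512 -0.2472]
 [ 0.5128 -0.2481]] [ 0.4891 -0.2679]
jar 263 163 16 27
side mat [[263, 281], [217, 308], [251, 350], [298, 318]]
[[ 0.5068 -0.2098]
 [ 0.3919 -0.237 ]
 [ 0.4202 -0.3535]
 [ 0.5337 -0.3252]] [ 0.4632 -0.2814]
jar 263 157 21 35
```

The geometry agrees with the sizes given:
- **Box:** yaw is about 0.185, the hinge is at (0.688, 0.004, 0.095) and the handle at (0.486, -0.033, 0.122).
- **Setting arm:** the tip is at radius 0.160 and box y -0.112, so its angle is about 0.767.
- **Jar:** at (0.613, -0.027).
- **Mat:** centre at (0.463, -0.281).

I'll move above the jar with the jaws closing along the box's x.

drive_tool(
  rows=[
    [[0,0,-0.06],[2,-3,0.7],8.5],
    [[0,0,-0.06],[2.3,-3.4,0.7],8.5],
    [[0,0,-0.06],[2.3,-3.4,0.7],8.5],
    [[0,0,-0.06],[2.3,-3.4,0.7],8.5],
    [[0,0,-0.06],[2.3,-3.4,0.7],8.5],
    [[0,0,-0.06],[2.3,-3.4,0.7],8.5],
    [[0,0,-0.06],[2.3,-3.4,0.7],8.5],
    [[0,0,-0.06],[2.3,-3.4,0.7],8.5],
  ],
)

```text
clock: 1.1
position: [0.4283, 0.2501, 0.2606]
ee_rot: [-0.0, 0.447, 0.895, -0.0]
contact_force: [1.0, 1.0, 0.2]
width: 0.0851
gripper_force: 0.0
```

drive_tool(
  rows=[
    [[0,0,-0.06],[2.3,-3.4,0],8.5],
    [[0,0,-0.06],[2.3,-3.4,0],8.5],
    [[0,0,-0.06],[2.3,-3.4,0],8.5],
    [[0,0,-0.06],[2.3,-3.4,0],8.5],
    [[0,0,-0.06],[2.3,-3.4,0],8.5],
    [[0,0,-0.06],[2.3,-3.4,0],8.5],
    [[0,0,-0.06],[2.3,-3.4,0],8.5],
    [[0,0,-0.06],[2.3,-3.4,0],8.5],
  ],
)

```text
clock: 2.1
position: [0.6123, -0.0218, 0.2601]
ee_rot: [-0.0, 0.646, 0.763, -0.0]
contact_force: [0.7, 0.2, -0.7]
width: 0.0851
gripper_force: 0.0
```

```bash
python3 - <<'E'
from h import *
w=eyes.get_image("wrist");cv2.imwrite("pics/w1.png",w[:,:,::-1]);c=eyes.get_calibration("wrist")
V=c["view"];K=c["camera_matrix"]
for X in [(.613,-.0275,.171),(.613,-.0275,.1),(.6123,-.0218,.171),(.486,-.033,.122),(.595,-.127,.206)]:
    p=(V[:3,:3]@np.array(X)+V[:3,3])*[1,-1,-1];t=np.arctan2(np.hypot(*p[:2]),p[2]);u=p[:2]/np.hypot(*p[:2])*t*K[0,0]+K[:2,2];print(X,u.round(1))
E
```

```text
(0.613, -0.0275, 0.171) [245.6 194.4]
(0.613, -0.0275, 0.1) [246.2 176.2]
(0.6123, -0.0218, 0.171) [245.9 188.3]
(0.486, -0.033, 0.122) [131.9 169. ]
(0.595, -0.127, 0.206) [209.7 303.5]
```

View pics/w1.png

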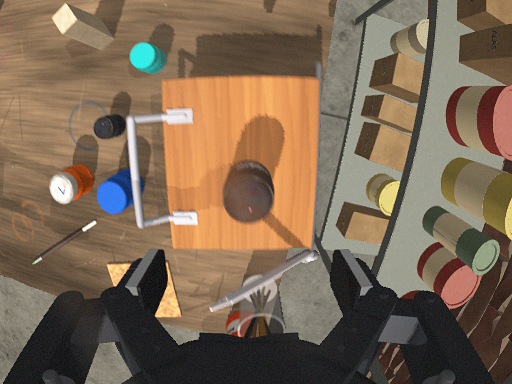

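The wrist view agrees: the jar top is at (248,193) against a predicted (246,194), and the arm tip is at (211,307). The handle's middle is near (136,172), about 4 mm off the prediction. I'll descend and grip the jar.

drive_tool(
  rows=[
    [[0,0,0],[0.3,-0.5,0],8.5],
    [[0,0,0],[0,0,-3],8.5],
    [[0,0,0],[0,0,-3],8.5],
    [[0,0,0],[0,0,-3],8.5],
    [[0,0,0],[0,0,-2],8.5],
    [[0,0,0],[0,0,-1.2],8.5],
    [[0,0,0],[0,0,0],8.5],
  ],
)

```text
clock: 3.02
position: [0.6141, -0.0251, 0.1381]
ee_rot: [-0.001, 0.645, 0.764, -0.0]
contact_force: [-0.4, -0.1, -0.2]
width: 0.085
gripper_force: 0.0
```

drive_tool(
  rows=[
    [[0,0,0],[0,0,0],4.5],
    [[0,0,0],[0,0,0],4.5],
    [[0,0,0],[0,0,0],4.5],
    [[0,0,0],[0,0,0],4.5],
    [[0,0,0],[0,0,0],4.5],
    [[0,0,0],[0,0,0],4.5],
  ],
  force=30,
)

```text
clock: 3.78
position: [0.615, -0.0259, 0.1394]
ee_rot: [0.0, 0.646, 0.764, 0.0]
contact_force: [-1.8, -0.4, 5.6]
width: 0.0453
gripper_force: 6.1
```

drive_tool(
  rows=[
    [[0,0,0],[0,0,0],3.5],
    [[0,0,0],[0,0,0],3.5],
    [[0,0,0],[0,0,0],3.5],
  ],
  force=35,
)

```text
clock: 4.15
position: [0.621, -0.0261, 0.1447]
ee_rot: [0.007, 0.646, 0.764, 0.005]
contact_force: [0.6, 0.1, 19.6]
width: 0.0354
gripper_force: 9.6
```

```bash
python3 - <<'E'
from h import *
a=eyes.get_image("side")[110:220,220:340,::-1];b=eyes.get_image("scene")[110:220,220:340,::-1]
cv2.imwrite("pics/c.png",cv2.resize(np.hstack([a,b]),(800,367),interpolation=cv2.INTER_CUBIC))
E
```

```text
(no output)
```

View pics/c.png

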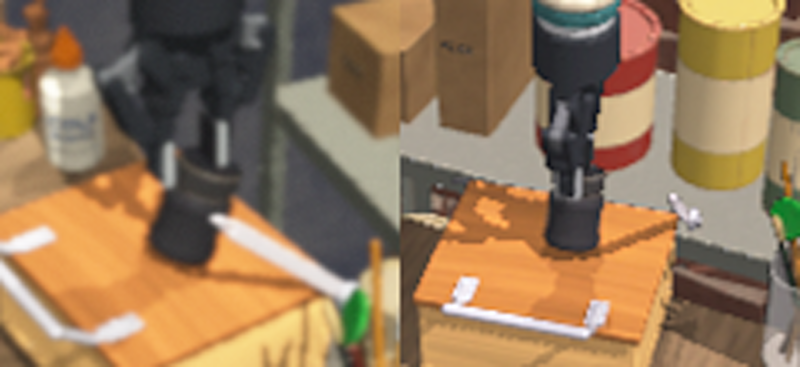

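The jar is being tilted and squeezed out (width 35 mm, upward force 20 N), so this grip is bad. I'll release gently and look again.

drive_tool(
  rows=[
    [[0,0,0],[0,0,0],4.5],
    [[0,0,0],[0,0,0],5.5],
    [[0,0,0],[0,0,0],6.5],
    [[0,0,0],[0,0,0],8],
    [[0,0,0],[0,0,0],8.5],
  ],
  force=20,
)

```text
clock: 4.88
position: [0.6144, -0.0256, 0.1379]
ee_rot: [-0.001, 0.646, 0.764, -0.0]
contact_force: [0.0, -0.8, -0.4]
width: 0.0854
gripper_force: 0.0
```

```bash
python3 - <<'E'
from h import *
a=eyes.get_image("side")[110:220,220:340,::-1];b=eyes.get_image("wrist")[:,:,::-1]
cv2.imwrite("pics/d.png",np.hstack([cv2.resize(a,(419,384),interpolation=cv2.INTER_CUBIC),b[:,100:480]]))
E
```

```text
(no output)
```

View pics/d.png

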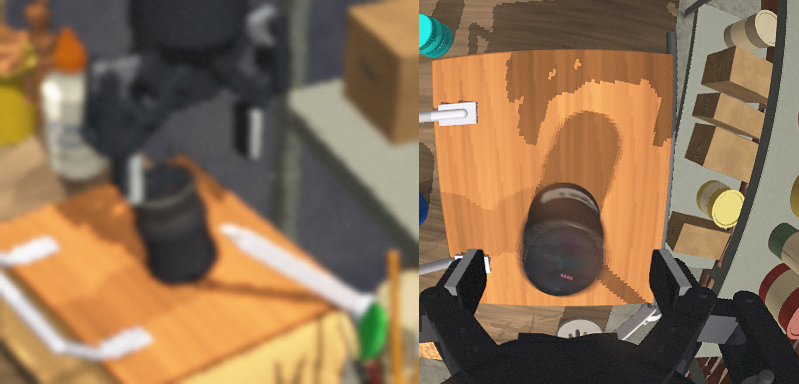

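The jar may still have been rocking, because the wrist image was blurred. I'll let it settle and measure its axis numerically.

drive_tool(
  rows=[
    [[0,0,0],[0,0,0],8.5],
    [[0,0,0],[0,0,0],8.5],
    [[0,0,0],[0,0,0],8.5],
    [[0,0,0],[0,0,0],8.5],
  ],
)

```text
clock: 5.48
position: [0.6149, -0.0257, 0.1388]
ee_rot: [0.0, 0.646, 0.764, 0.0]
contact_force: [0.1, 0.5, -0.7]
width: 0.085
gripper_force: 0.0
```

```bash
cat >> h.py <<'E'
def wp(X):
    c=eyes.get_calibration("wrist");V=c["view"];K=c["camera_matrix"]
    p=(V[:3,:3]@np.array(X)+V[:3,3])*[1,-1,-1];r=np.hypot(*p[:2]);return p[:2]/r*np.arctan2(r,p[2])*K[0,0]+K[:2,2]
E
python3 - <<'E'
from h import *
s=manip.get_state();p=s["position"];print(p)
for d in [(0,0,0),(0,0,.033),(0,0,-.037)]: print("expected at tool axis",d,wp(p+d).round(1),[proj(n,p+d).round(1) for n in("scene","side")])
for n,r in(("scene",(250,150,290,200)),("side",(250,150,300,200))):
    im=eyes.get_image(n)[:,:,::-1];g=im.max(2)
    for y in range(158,196,2):
        x=np.where(g[y,r[0]:r[2]]<75)[0]+r[0]
        print(n,y,(x.min(),x.max(),len(x)) if len(x) else None)
cv2.imwrite("pics/w2.png",eyes.get_image("wrist")[:,:,::-1])
E
```

```text
[ 0.61492185 -0.02567143  0.1387608 ]
expected at tool axis (0, 0, 0) [248.8 235.8] [array([271.3, 174.1]), array([273.5, 173.7])]
expected at tool axis (0, 0, 0.033) [248.9 262. ] [array([271.5, 165.4]), array([273.5, 162.3])]
expected at tool axis (0, 0, -0.037) [248.8 214.9] [array([271.2, 183.6]), array([273.4, 186.1])]
scene 158 (np.int64(262), np.int64(271), 10)
scene 160 (np.int64(262), np.int64(271), 8)
scene 162 (np.int64(261), np.int64(271), 11)
scene 164 (np.int64(261), np.int64(275), 13)
scene 166 (np.int64(264), np.int64(277), 9)
scene 168 (np.int64(265), np.int64(278), 11)
scene 170 (np.int64(265), np.int64(274), 7)
scene 172 (np.int64(264), np.int64(277), 7)
scene 174 (np.int64(263), np.int64(278), 13)
scene 176 (np.int64(263), np.int64(277), 13)
scene 178 (np.int64(263), np.int64(277), 15)
scene 180 (np.int64(263), np.int64(277), 15)
scene 182 (np.int64(263), np.int64(278), 16)
scene 184 (np.int64(263), np.int64(278), 16)
scene 186 (np.int64(264), np.int64(278), 15)
scene 188 (np.int64(266), np.int64(274), 9)
scene 190 None
scene 192 None
scene 194 None
side 158 (np.int64(252), np.int64(299), 13)
side 160 (np.int64(252), np.int64(281), 19)
side 162 (np.int64(253), np.int64(299), 25)
side 164 (np.int64(255), np.int64(299), 22)
side 166 (np.int64(265), np.int64(299), 20)
side 168 (np.int64(265), np.int64(299), 8)
side 170 (np.int64(264), np.int64(299), 19)
side 172 (np.int64(264), np.int64(299), 21)
side 174 (np.int64(264), np.int64(281), 18)
side 176 (np.int64(264), np.int64(281), 18)
side 178 (np.int64(264), np.int64(281), 18)
side 180 (np.int64(264), np.int64(281), 18)
side 182 (np.int64(264), np.int64(281), 18)
side 184 (np.int64(263), np.int64(281), 19)
side 186 (np.int64(263), np.int64(281), 19)
side 188 (np.int64(265), np.int64(280), 16)
side 190 (np.int64(267), np.int64(279), 13)
side 192 None
side 194 None
```

View pics/w2.png

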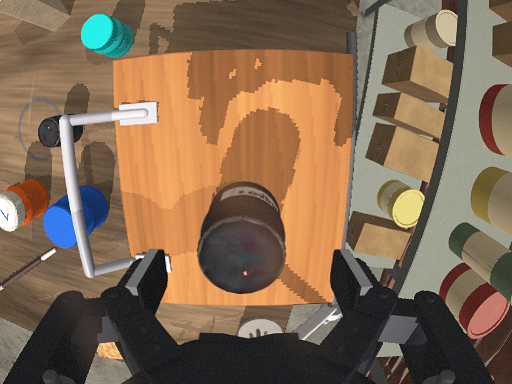

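The jar stands upright, still within about 3 mm of the tool axis, with its cap centre in the wrist view at (242,250). The pads were only on the sloping shoulder and cap, so I'll grip lower on the body.

drive_tool(
  rows=[
    [[0,0,0],[-0.3,0.3,-1],8.5],
    [[0,0,0],[0,0,-0.9],8.5],
    [[0,0,0],[0,0,0],8.5],
    [[0,0,0],[0,0,0],5.8],
    [[0,0,0],[0,0,0],5.4],
    [[0,0,0],[0,0,0],5.2],
    [[0,0,0],[0,0,0],5.0],
    [[0,0,0],[0,0,0],4.8],
  ],
  force=25,
)

```text
clock: 6.62
position: [0.6118, -0.0227, 0.1198]
ee_rot: [-0.0, 0.646, 0.764, -0.0]
contact_force: [-0.9, -0.0, 0.2]
width: 0.0481
gripper_force: 0.1
```

drive_tool(
  rows=[
    [[0,0,0],[0,0,0],4.6],
    [[0,0,0],[0,0,0],4.4],
    [[0,0,0],[0,0,0],4.4],
  ],
)

```text
clock: 7.0
position: [0.6116, -0.0227, 0.12]
ee_rot: [-0.0, 0.646, 0.764, -0.0]
contact_force: [-1.5, -0.4, 3.7]
width: 0.0453
gripper_force: 25.6
```

```bash
python3 - <<'E'
from h import *
print(manip.get_state())
a=eyes.get_image("side")[130:210,230:320,::-1];b=eyes.get_image("scene")[130:210,225:315,::-1]
cv2.imwrite("pics/e.png",cv2.resize(np.hstack([a,b]),(800,356),interpolation=cv2.INTER_CUBIC))
E
```

```text
{'clock': 7.0, 'qpos': array([-1.50632074e-01,  3.86923765e-01,  1.55464396e+00, -1.62453461e-04,
        1.20031931e+00, -3.17613132e-01]), 'qd': array([-0.00081725, -0.00026526,  0.0012619 , -0.00035183, -0.00110364,
       -0.0028076 ]), 'effort': array([ 1.42428093e-01, -4.45216191e+01, -2.28069770e+01,  1.63727570e-01,
       -7.47357365e-01, -1.79651409e-02]), 'position': array([ 0.61161685, -0.02269735,  0.11997419]), 'ee_rot': array([-8.57289408e-05,  6.45653079e-01,  7.63630850e-01, -1.41589667e-04]), 'contact_force': array([-1.46469528, -0.44168357,  3.73694717]), 'moment': array([-0.07968064,  0.43380175,  0.00321007]), 'gripper_force': 25.63782468208956, 'width': 0.04530140652360406}
```

View pics/e.png

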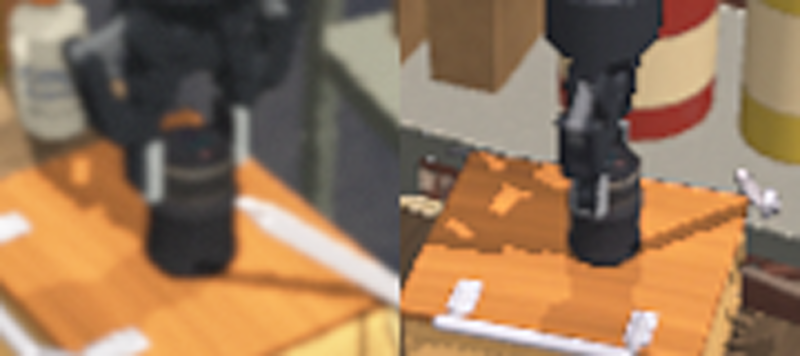

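The jar is now gripped at its 45 mm waist, upright, with 26 N. I'll lift it and carry it round the front to the mat.

drive_tool(
  rows=[
    [[0,0,0],[0,0,0],4.0],
    [[0,0,0],[0,0,1],4.0],
    [[0,0,0],[0,0,2.5],4.0],
    [[0,0,0],[0,0,2.5],4.0],
    [[0,0,0],[-2.5,0,0.5],4.0],
    [[0,0,0],[-4,0,0],4.0],
    [[0,0,0],[-4,0,0],4.0],
    [[0,0,0],[-3,-1,0],4.0],
  ],
  force=35,
)

```text
clock: 8.1
position: [0.4758, -0.0322, 0.1849]
ee_rot: [0.0, 0.645, 0.764, 0.0]
contact_force: [0.2, -0.4, -1.3]
width: 0.0448
gripper_force: 36.2
```

drive_tool(
  rows=[
    [[0,0,0],[-1.4,-3,0],4.0],
    [[0,0,0],[0,-4,0],4.0],
    [[0,0,0],[0,-4,0],4.0],
    [[0,0,0],[0,-4,0],4.0],
    [[0,0,0],[0,-4,0],4.0],
    [[0,0,0],[0,-3.5,0],4.0],
    [[0,0,0],[0,-2.3,0],4.0],
    [[0,0,0],[0,0,0],4.0],
  ],
)

```text
clock: 9.1
position: [0.4632, -0.2819, 0.1845]
ee_rot: [0.0, 0.646, 0.763, 0.0]
contact_force: [-1.2, 0.7, -0.7]
width: 0.0453
gripper_force: 36.2
```

drive_tool(
  rows=[
    [[0,0,0],[0,0,-3],4.0],
    [[0,0,0],[0,0,-4],4.0],
    [[0,0,0],[0,0,-4],4.0],
    [[0,0,0],[0,0,-2.5],4.0],
    [[0,0,0],[0,0,-1.4],4.0],
    [[0,0,0],[0,0,-0.5],4.0],
    [[0,0,0],[0,0,0],4.0],
  ],
)

```text
clock: 9.98
position: [0.4634, -0.2807, 0.0313]
ee_rot: [0.001, 0.646, 0.764, 0.0]
contact_force: [0.5, 0.2, -1.0]
width: 0.0452
gripper_force: 36.3
```

drive_tool(
  rows=[
    [[0,0,0],[0,0,-0.2],4.0],
    [[0,0,0],[0,0,-0.2],4.0],
    [[0,0,0],[0,0,0],4.0],
  ],
)

```text
clock: 10.35
position: [0.4629, -0.2808, 0.0269]
ee_rot: [0.0, 0.646, 0.764, 0.0]
contact_force: [0.0, -0.7, -0.0]
width: 0.0449
gripper_force: 36.3
```

drive_tool(
  rows=[
    [[0,0,0],[0,0,-0.15],4.0],
    [[0,0,0],[0,0,0],4.0],
  ],
)

```text
clock: 10.6
position: [0.463, -0.2807, 0.0252]
ee_rot: [0.0, 0.646, 0.764, 0.0]
contact_force: [-0.2, -0.9, -1.6]
width: 0.0447
gripper_force: 36.3
```

drive_tool(
  rows=[
    [[0,0,0],[0,0,-0.15],4.0],
    [[0,0,0],[0,0,0],4.0],
  ],
)

```text
clock: 10.85
position: [0.4631, -0.2808, 0.0252]
ee_rot: [0.0, 0.646, 0.764, -0.0]
contact_force: [-1.1, 1.5, 8.8]
width: 0.045
gripper_force: 37.4
```

It touches down at z 0.025, as predicted. I'll release and rise.

drive_tool(
  rows=[
    [[0,0,0],[0,0,0.15],4.4],
    [[0,0,0],[0,0,0],4.7],
    [[0,0,0],[0,0,0],5.2],
    [[0,0,0],[0,0,0],6.5],
    [[0,0,0],[0,0,0],8.5],
    [[0,0,0],[0,0,0],8.5],
    [[0,0,0],[0,0,0],8.5],
    [[0,0,0],[0,0,0],8.5],
  ],
)

```text
clock: 11.85
position: [0.4629, -0.2807, 0.0252]
ee_rot: [0.0, 0.646, 0.764, 0.0]
contact_force: [-0.1, 0.4, 0.1]
width: 0.0848
gripper_force: 0.0
```

drive_tool(
  rows=[
    [[0,0,0],[0,0,2],8.5],
    [[0,0,0],[0,0,4],8.5],
    [[0,0,0],[0,0,5],8.5],
    [[0,0,0],[0,0,5],8.5],
    [[0,0,0],[0,0,4],8.5],
    [[0,0,0],[0,0,2],8.5],
    [[0,0,0],[0,0,0],8.5],
  ],
)

```text
clock: 12.72
position: [0.4637, -0.2813, 0.2469]
ee_rot: [0.002, 0.646, 0.764, 0.0]
contact_force: [0.4, 0.5, -0.1]
width: 0.0847
gripper_force: 0.0
```

```bash
python3 - <<'E'
from h import *
for n in ("scene","side"):
    im=eyes.get_image(n);cv2.imwrite(f"pics/{n}1.png",im[:,:,::-1])
    c=proj(n,np.array([.463,-.281,.04])).astype(int);g=im.max(2).astype(int);x0,x1,y0,y1=c[0]-25,c[0]+25,c[1]-30,c[1]+30
    m=(g[y0:y1,x0:x1]<75).astype(np.uint8);k,l,s,ce=cv2.connectedComponentsWithStats(m)
    i=1+s[1:,4].argmax();print(n,s[i][:5]+[x0,y0,0,0,0],"pred top/foot",proj(n,np.array([.463,-.281,.076])).round(1),proj(n,np.array([.463,-.281,.005])).round(1))
E
```

```text
scene [326 245  12  17  57] pred top/foot [334.9 249.7] [332.4 266.9]
side [246 298  24  24 423] pred top/foot [256.3 290.5] [257.1 312.9]
```

The jar stands on the mat, where its side-view position matches the prediction. Next I'll go above the handle.

drive_tool(
  rows=[
    [[0,0,0],[0.3,2,0],5],
    [[0,0,0.02],[0.3,4,0],3],
    [[0,0,0],[0.3,4,0],3],
    [[0,0,0],[0.3,4,0],3],
    [[0,0,0],[0.3,4,0],3],
    [[0,0,0],[0.5,4,0],3],
    [[0,0,0],[0.4,2.7,-1.5],3],
    [[0,0,0],[0,0,-1.5],3],
  ],
)

```text
clock: 13.82
position: [0.486, -0.0308, 0.2139]
ee_rot: [-0.001, 0.637, 0.771, -0.0]
contact_force: [0.2, 0.1, -0.6]
width: 0.0301
gripper_force: 0.0
```

drive_tool(
  rows=[
    [[0,0,0],[0,0,-2],3],
    [[0,0,0],[0,0,-1.5],3],
    [[0,0,0],[0,0,0],3],
    [[0,0,0],[0,0,0],3],
  ],
)

```text
clock: 14.32
position: [0.4872, -0.0341, 0.1805]
ee_rot: [0.0, 0.638, 0.77, 0.0]
contact_force: [-0.2, -0.3, -0.6]
width: 0.0296
gripper_force: 0.0
```

```bash
python3 - <<'E'
from h import *
p=manip.get_state();print(p["position"],p["ee_rot"],p["width"])
w=eyes.get_image("wrist")[:,:,::-1];cv2.imwrite("pics/w3.png",w)
c=eyes.get_calibration("wrist");V=c["view"];K=c["camera_matrix"]
def won(u,z):
    d=(np.array(u)-K[:2,2])/K[0,0];t=np.hypot(*d);v=np.r_[d/t*np.sin(t),np.cos(t)]*[1,-1,-1]
    R=V[:3,:3];v=R.T@v;o=-R.T@V[:3,3];return o+v*(z-o[2])/v[2]
h=cv2.cvtColor(w,cv2.COLOR_BGR2HSV)
for y in range(20,330,20):
    x=np.where((h[y,:,1]<60)&(h[y,:,2]>140))[0];x=x[(x>100)&(x<380)]
    print(y,(x.min(),x.max(),len(x)) if len(x) else None, won((np.median(x),y),.122).round(4)[:2] if len(x) else "")
print("tcp-line on bar plane",wp(np.r_[p["position"][:2],.122]), "pred handle",wp((.486,-.033,.122)))
E
```

```text
[ 0.48723749 -0.03405429  0.18051547] [2.86766722e-04 6.38230082e-01 7.69845606e-01 1.49903754e-04] 0.029634461345481394
20 None 
40 None 
60 None 
80 None 
100 (np.int64(131), np.int64(131), 1) [0.3798 0.0348]
120 (np.int64(289), np.int64(324), 36) [0.5183 0.0419]
140 (np.int64(118), np.int64(252), 14) [0.4753 0.0173]
160 (np.int64(241), np.int64(252), 12) [0.4789 0.0021]
180 (np.int64(240), np.int64(251), 12) [ 0.4811 -0.0137]
200 (np.int64(101), np.int64(251), 35) [ 0.3763 -0.0503]
220 (np.int64(101), np.int64(251), 39) [ 0.379  -0.0686]
240 (np.int64(173), np.int64(250), 12) [ 0.4897 -0.065 ]
260 (np.int64(240), np.int64(312), 34) [ 0.5086 -0.0813]
280 (np.int64(206), np.int64(292), 8) [ 0.5363 -0.0979]
300 None 
320 (np.int64(362), np.int64(363), 2) [ 0.6285 -0.1376]
tcp-line on bar plane [248.38659342 205.3807522 ] pred handle [247.12039244 203.89665657]
```

View pics/w3.png

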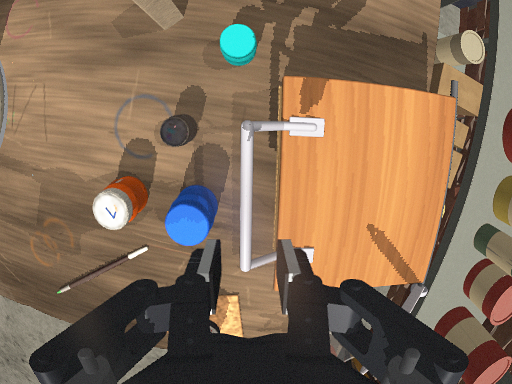

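The bar runs from (246,122) to (246,270), so its centre is about (0.484, -0.030). I'll correct by (-0.25, +0.4) cm, descend and close on it.

drive_tool(
  rows=[
    [[0,0,0],[-0.25,0.4,-2],3],
    [[0,0,0],[0,0,-2],3],
    [[0,0,0],[0,0,-1.5],3],
    [[0,0,0],[0,0,-0.8],3],
    [[0,0,0],[0,0,0],3],
    [[0,0,0],[0,0,0],1.5],
    [[0,0,0],[0,0,0],0.6],
    [[0,0,0],[0,0,0],0.4],
  ],
  force=70,
)

```text
clock: 15.38
position: [0.4847, -0.0297, 0.1176]
ee_rot: [0.0, 0.638, 0.77, 0.0]
contact_force: [0.7, 0.0, -0.3]
width: 0.0039
gripper_force: 0.0
```

drive_tool(
  rows=[
    [[0,0,0],[0,0,0],0.3],
    [[0,0,0],[0,0,0],0.3],
    [[0,0,0],[0,0,0],0.3],
  ],
)

```text
clock: 15.75
position: [0.4844, -0.0297, 0.1172]
ee_rot: [0.0, 0.638, 0.77, 0.0]
contact_force: [-0.1, -0.3, -0.4]
width: 0.0032
gripper_force: 0.0
```

The fingers closed on nothing, with no contact. By the wrist projection the fingertips lie about row 241, which is 5 to 8 mm behind the TCP, so they likely closed just above the bar. The tall grip on the jar fits that too. I'll check numerically where the bar and fingertips are.

drive_tool(
  rows=[
    [[0,0,0],[0,0,0],2.4],
    [[0,0,0],[0,0,0],2.4],
    [[0,0,0],[0,0,0],2.4],
  ],
)

```text
clock: 16.12
position: [0.4844, -0.0297, 0.1172]
ee_rot: [0.0, 0.638, 0.77, 0.0]
contact_force: [-0.1, 1.2, 0.1]
width: 0.0236
gripper_force: 0.0
```

```bash
python3 - <<'E'
from h import *
p=manip.get_state()["position"];print(p)
w=eyes.get_image("wrist");h=cv2.cvtColor(w,cv2.COLOR_RGB2HSV)
for y in range(40,340,12):
    x=np.where((h[y,:,1]<50)&(h[y,:,2]>140))[0];x=x[(x>215)&(x<280)]
    d=np.where(h[y,:,2]<70)[0];d=d[(d>150)&(d<350)]
    print(y,"bar",(x.min(),x.max(),len(x)) if len(x) else None,"dark",(d.min(),d.max(),len(d)) if len(d) else None)
for z in(-.02,-.011,0,.008,.016,.025):print(z,wp(p+[0,0,z]).round(1),proj("side",p+[0,0,z]).round(1))
K=eyes.get_calibration("wrist")["camera_matrix"];print(K[0])
# bar in side & scene: bright low-sat pixels near predicted bar line
for n in("side","scene"):
    h=cv2.cvtColor(eyes.get_image(n),cv2.COLOR_RGB2HSV)
    for a in((.476,.022,.122),(.4795,0,.122),(.4885,-.06,.122),(.4935,-.083,.122)):
        q=proj(n,np.array(a));r=q.round().astype(int);v=[(h[r[1]+k,r[0],1],h[r[1]+k,r[0],2]) for k in range(-4,5)]
        print(n,q.round(1),[int(k)-4 for k,(s,b) in enumerate(v) if s<50 and b>140])
E
```

```text
[ 0.48439865 -0.02967863  0.11720094]
40 bar None dark None
52 bar None dark None
64 bar None dark None
76 bar None dark None
88 bar None dark None
100 bar None dark None
112 bar None dark None
124 bar None dark (np.int64(156), np.int64(181), 26)
136 bar (np.int64(246), np.int64(279), 32) dark (np.int64(155), np.int64(187), 18)
148 bar (np.int64(244), np.int64(257), 14) dark (np.int64(151), np.int64(184), 18)
160 bar (np.int64(243), np.int64(257), 15) dark (np.int64(154), np.int64(164), 11)
172 bar (np.int64(243), np.int64(257), 15) dark None
184 bar (np.int64(243), np.int64(257), 15) dark None
196 bar (np.int64(243), np.int64(257), 15) dark None
208 bar (np.int64(243), np.int64(256), 14) dark (np.int64(170), np.int64(175), 2)
220 bar (np.int64(242), np.int64(256), 15) dark None
232 bar (np.int64(241), np.int64(255), 15) dark None
244 bar (np.int64(241), np.int64(255), 15) dark (np.int64(222), np.int64(225), 4)
256 bar (np.int64(241), np.int64(254), 14) dark (np.int64(197), np.int64(300), 26)
268 bar (np.int64(240), np.int64(254), 15) dark (np.int64(193), np.int64(304), 30)
280 bar (
[... 211 characters left out ...]
nt64(151), np.int64(349), 133)
316 bar (np.int64(240), np.int64(260), 21) dark (np.int64(157), np.int64(347), 92)
328 bar None dark (np.int64(151), np.int64(349), 104)
-0.02 [248.7 223.7] [223.1 202.7]
-0.011 [248.7 228.8] [222.8 199.8]
0 [248.7 235.8] [222.5 196.1]
0.008 [248.8 241.3] [222.2 193.4]
0.016 [248.8 247.4] [222.  190.7]
0.025 [248.8 254.8] [221.7 187.6]
[297.31863964   0.         248.42450408]
side [211.8 182.9] []
side [216.2 187.7] [-4, -3, -2, -1, 0, 1, 2]
side [228.5 201.8] [-4, -3, -2, -1, 0, 1]
side [234.1 207.3] [-4, -3, -2, -1, 0, 1, 2]
scene [236.2 202.2] [-4, -2, -1, 0, 1]
scene [243.6 203.6] [-2, -1, 0]
scene [264.2 207.7] [-2, -1, 0, 1]
scene [272.4 209. ] [-1, 0, 1]
```

The bar is laterally centred (pixel 248 against the tool axis at 248.7), while the fingers only begin at rows 244 to 256, so the tips really are above the bar. I'll descend about 2 cm in small steps, watching the force.

drive_tool(
  rows=[
    [[0,0,0],[0,0,-0.5],2.4],
    [[0,0,0],[0,0,-0.5],2.4],
    [[0,0,0],[0,0,0],2.4],
  ],
)

```text
clock: 16.65
position: [0.4839, -0.0296, 0.1066]
ee_rot: [-0.001, 0.638, 0.77, -0.0]
contact_force: [0.6, -0.0, -0.2]
width: 0.0242
gripper_force: 0.0
```

drive_tool(
  rows=[
    [[0,0,0],[0,0,-0.4],2.4],
    [[0,0,0],[0,0,-0.4],2.4],
    [[0,0,0],[0,0,0],2.4],
  ],
)

```text
clock: 17.02
position: [0.4841, -0.0296, 0.0988]
ee_rot: [-0.0, 0.638, 0.77, -0.0]
contact_force: [-0.6, -0.6, -0.3]
width: 0.0244
gripper_force: 0.0
```

drive_tool(
  rows=[
    [[0,0,0],[0,0,0],1.4],
    [[0,0,0],[0,0,0],0.8],
    [[0,0,0],[0,0,0],0.4],
    [[0,0,0],[0,0,0],0.4],
  ],
)

```text
clock: 17.52
position: [0.4844, -0.0297, 0.0995]
ee_rot: [0.0, 0.638, 0.77, 0.0]
contact_force: [-1.1, -0.2, 1.9]
width: 0.0042
gripper_force: 1.6
```

There was slight contact now, on the top of the bar. The tips really stand about 27 mm behind the reported TCP, which also explains the high jar grip. I'll open and go another 2 cm down.

drive_tool(
  rows=[
    [[0,0,0],[0,0,0.3],2.4],
    [[0,0,0],[0,0,0],2.4],
    [[0,0,0],[0,0,0],2.4],
    [[0,0,0],[0,0,-0.8],2.4],
    [[0,0,0],[0,0,-0.8],2.4],
    [[0,0,0],[0,0,-0.5],2.4],
    [[0,0,0],[0,0,0],2.4],
  ],
)

```text
clock: 18.4
position: [0.4839, -0.0296, 0.0805]
ee_rot: [-0.001, 0.638, 0.77, -0.0]
contact_force: [-0.2, -0.5, -0.3]
width: 0.024
gripper_force: 0.0
```

drive_tool(
  rows=[
    [[0,0,0],[0,0,0],1.4],
    [[0,0,0],[0,0,0],0.8],
    [[0,0,0],[0,0,0],0.4],
    [[0,0,0],[0,0,0],0.4],
  ],
)

```text
clock: 18.9
position: [0.4844, -0.0298, 0.0814]
ee_rot: [0.0, 0.638, 0.77, -0.0]
contact_force: [-1.0, -0.1, 1.2]
width: 0.0072
gripper_force: 68.3
```

Gripped with 68 N, but the width is only 7.2 mm. I'll regrip 5 mm lower to get the bar well inside the pads and compare.

drive_tool(
  rows=[
    [[0,0,0],[0,0,0],2.2],
    [[0,0,0],[0,0,0],2.2],
    [[0,0,0],[0,0,-0.5],2.2],
    [[0,0,0],[0,0,0],2.2],
    [[0,0,0],[0,0,0],1.0],
    [[0,0,0],[0,0,0],0.5],
    [[0,0,0],[0,0,0],0.4],
    [[0,0,0],[0,0,0],0.4],
  ],
)

```text
clock: 19.9
position: [0.4843, -0.0296, 0.0762]
ee_rot: [-0.0, 0.638, 0.77, 0.0]
contact_force: [0.1, 0.6, -0.5]
width: 0.0076
gripper_force: 68.2
```

The width is the same, so the bar is fully between the pads. Now I'll compute the lifting arc.

```bash
python3 - <<'E'
import numpy as np
t=np.r_[np.linspace(0,.765,17)];y=.178
x=-.205*np.cos(t)+.027*np.sin(t);z=.205*np.sin(t)+.027*np.cos(t)
print(np.c_[t[1:],np.diff(x)*np.cos(y)*100,np.diff(x)*np.sin(y)*100,np.diff(z)*100].round(3)); print((x[-1]-x[0])*100,(z[-1]-z[0])*100)
E
```

```text
[[0.048 0.15  0.027 0.977]
 [0.096 0.196 0.035 0.968]
 [0.143 0.241 0.043 0.958]
 [0.191 0.286 0.051 0.945]
 [0.239 0.33  0.059 0.93 ]
 [0.287 0.373 0.067 0.913]
 [0.335 0.416 0.075 0.894]
 [0.382 0.457 0.082 0.872]
 [0.43  0.498 0.09  0.849]
 [0.478 0.537 0.097 0.824]
 [0.526 0.576 0.104 0.797]
 [0.574 0.612 0.11  0.768]
 [0.622 0.648 0.117 0.738]
 [0.669 0.682 0.123 0.705]
 [0.717 0.714 0.128 0.671]
 [0.765 0.745 0.134 0.636]]
7.581511568670754 13.444740835628563
```

drive_tool(
  rows=[
    [[0,0,0],[0.15,0.03,0.98],0.4],
    [[0,0,0],[0.2,0.03,0.97],0.4],
    [[0,0,0],[0.24,0.04,0.96],0.4],
    [[0,0,0],[0.29,0.05,0.94],0.4],
    [[0,0,0],[0,0,0],0.4],
  ],
  force=80,
)

```text
clock: 20.52
position: [0.493, -0.0282, 0.1156]
ee_rot: [0.0, 0.638, 0.77, -0.0]
contact_force: [-1.4, -1.1, -3.0]
width: 0.0074
gripper_force: 78.2
```

drive_tool(
  rows=[
    [[0,0,0],[0.33,0.06,0.93],0.4],
    [[0,0,0],[0.37,0.07,0.91],0.4],
    [[0,0,0],[0.42,0.07,0.89],0.4],
    [[0,0,0],[0.46,0.08,0.87],0.4],
    [[0,0,0],[0.5,0.09,0.85],0.4],
    [[0,0,0],[0.54,0.1,0.82],0.4],
    [[0,0,0],[0,0,0],0.4],
  ],
)

```text
clock: 21.4
position: [0.518, -0.0238, 0.168]
ee_rot: [-0.001, 0.638, 0.77, -0.001]
contact_force: [-5.6, -3.5, -4.8]
width: 0.0074
gripper_force: 78.1
```

drive_tool(
  rows=[
    [[0,0,0],[0.58,0.1,0.8],0.4],
    [[0,0,0],[0.61,0.11,0.77],0.4],
    [[0,0,0],[0.65,0.12,0.74],0.4],
    [[0,0,0],[0.68,0.12,0.71],0.4],
    [[0,0,0],[0.71,0.13,0.67],0.4],
    [[0,0,0],[0.75,0.13,0.64],0.4],
    [[0,0,0],[0,0,0],0.4],
    [[0,0,0],[0,0,0],0.4],
  ],
)

```text
clock: 22.4
position: [0.5561, -0.0172, 0.2119]
ee_rot: [-0.002, 0.638, 0.77, -0.003]
contact_force: [-9.9, -2.3, 1.9]
width: 0.0073
gripper_force: 78.4
```

```bash
python3 - <<'E'
from h import *
s=manip.get_state();p=s["position"];print(p,s["contact_force"],s["moment"],s["width"],s["gripper_force"])
for n in("scene","side"):
    im=eyes.get_image(n);cv2.imwrite(f"pics/{n}2.png",im[:,:,::-1]);h=cv2.cvtColor(im,cv2.COLOR_RGB2HSV)
    # orange lid-coloured region near expected lid
    H=np.array([.687,.0055,.095]);ux=np.array([np.cos(.178),np.sin(.178),0]);uy=np.array([-ux[1],ux[0],0])
    for t in(.7,.765,.83):
        e=-ux*np.cos(t)+np.array([0,0,np.sin(t)])
        print(n,t,"FR corner",proj(n,H+.176*e-.103*uy).round(1),"FL",proj(n,H+.176*e+.103*uy).round(1),"tip",proj(n,H+.16*e-.111*uy).round(1))
    m=cv2.inRange(h,(8,110,90),(20,230,255));k,l,st,c=cv2.connectedComponentsWithStats(m)
    j=[i for i in range(1,k) if st[i,4]>150];print([(st[i].tolist()) for i in j])
E
```

```text
[ 0.55608189 -0.0171924   0.2118876 ] [-9.94965565 -2.32563653  1.88083377] [-0.56423728  1.6005298  -0.17835109] 0.0073342790034320315 78.43930006027222
scene 0.7 FR corner [296.5 172.3] FL [225.7 160.9] tip [300.  172.9]
scene 0.765 FR corner [297.2 168.2] FL [226.4 156.9] tip [300.6 169.3]
scene 0.83 FR corner [297.9 164.2] FL [227.1 153. ] tip [301.3 165.6]
[[184, 0, 53, 25, 1019], [5, 6, 24, 23, 311], [362, 7, 60, 72, 3023], [479, 30, 30, 19, 333], [190, 77, 63, 72, 2334], [376, 96, 62, 34, 951], [449, 101, 63, 37, 1050], [345, 104, 42, 19, 396], [351, 122, 17, 24, 227], [442, 128, 70, 40, 1043], [472, 137, 40, 17, 305], [160, 141, 17, 27, 177], [102, 150, 33, 30, 387], [227, 158, 76, 17, 268], [14, 160, 44, 33, 417], [225, 166, 78, 73, 3682], [491, 182, 21, 16, 190], [329, 214, 78, 154, 1845], [416, 227, 25, 13, 171], [471, 229, 41, 31, 436], [308, 249, 48, 46, 1089], [409, 252, 58, 23, 538], [255, 324, 27, 25, 284], [16, 342, 15, 29, 229], [35, 359, 14, 22, 174]]
side 0.7 FR corner [273.7 176.2] FL [224.8 133.8] tip [280.7 180.1]
side 0.765 FR corner [276.7 171.7] FL [227.4 129.7] tip [283.4 176. ]
side 0.83 FR corner [280.  167.3] FL [230.1 125.8] tip [286.4 172. ]
[[192, 0, 32, 19, 346], [332, 0, 59, 20, 865], [11, 5, 16, 16, 206], [160, 20, 64, 17, 483], [472, 27, 40, 91, 1755], [77, 35, 24, 16, 282], [319, 85, 89, 80, 3672], [111, 87, 56, 13, 340], [81, 99, 128, 33, 1175], [24, 111, 412, 273, 42400], [147, 126, 33, 17, 232], [80, 130, 58, 23, 723], [432, 132, 40, 44, 279], [97, 181, 48, 20, 183], [483, 187, 29, 27, 194], [417, 325, 61, 59, 2007], [0, 330, 31, 54, 1179]]
```

The handle's displacement gives a lid angle of about 0.758 rad, with the arm at about 0.767. I'll check the lid corner against the arm tip numerically in both views.

```bash
python3 - <<'E'
import cv2,numpy as np
def show(f,x0,x1,y0,y1):
    h=cv2.cvtColor(cv2.imread(f),cv2.COLOR_BGR2HSV).astype(int);print(f,x0)
    for y in range(y0,y1):
        print(y,"".join('o' if 5<=a<=22 and s>110 and v>110 else 'd' if 5<=a<=22 and s>110 else 'W' if s<50 and v>150 else 'k' if v<70 else '.' for a,s,v in h[y,x0:x1]))
show("pics/side0.png",265,325,160,204);show("pics/side2.png",265,325,160,204);show("pics/scene2.png",280,320,158,185)
E
```

```text
pics/side0.png 265
160 od.kkkkkkkkkkkkkk.................................kkkkk...WW
161 dkkkkkkkkkkkkkkkkk................k................kkkkk...W
162 kkkkkkkkkkkkkkkkk.................k.................kkkkk...
163 kkkkkkkkkkkkkkkkk................kk.................kkkkkk..
164 kkkkkkkkk...kkkk..oo.............kkk..................kkkkk.
165 kkkkkkkkkk.kkkkk..oooo...........kkk...................kkkkk
166 .kkkkkkkkkkkkk...oooooo..........kkk...................kkkkk
167 .................ooooooo........kkk......................kkk
168 k................oooooooo........kk......................kkk
169 kkk...........kkkoooooooooo......kk.......................kk
170 kkkkkk.....kkkkkkdoooooooooo.....kk........................k
171 kkkkkkkkkkkkkkkkk.ooooooooooo....kk.........................
172 kkkkkkkkkkkkkkkkk.oooooooooooo....k.........................
173 kkkkkkkkkkkkkkkkk.oooooooooooooo..k.........................
174 kkkkkkkkkkkkkkkkk......oooooooooo...........................
175 kkkkkkk.....kkkkk.WWWWW...oooooooo..........................
176 kkkkkkkkkkkkkkkkk..WWWWWWW..ooooooo..
[... 5192 characters left out ...]
ooo.WWWWWWWWWWWWWWWWWWWWW
170 ddddddooooooooooooo..WWWWWWWWWWWWWWWWWWW
171 ddddddddddddoooooood..WWWWWWWWWWWWWWWWWW
172 ddddddddddddddddddddd.WWWWWWWWWWWWWWWWWW
173 oooooodddddddddddddddd.WWWWWWWWWWWWWWWWW
174 ooooooooooooddddddddddd.WWWWWWWWWWWWWWWW
175 ooooooooooooooooooddddd..WWWWWWWWWWWWWWW
176 oooooooooooooooooooooo.WWWWWWWWWWWWWWWWW
177 oooooooooooooooooooooo.WWW.W..WWWWWWWWWW
178 oooooooooooooooooooooo.WWW..WWWWWWWWWWWW
179 oooooooooooooooooooooo.WWWWWWWWWWWWWWWWW
180 oooooooooooooooooooo..o.WWWWWWWWWWWWWWWW
181 ooooooooooooooooooo..oo.....WWWWWWWWWWWW
182 ooooooooooooooooooo..oo........WWWWWWWWW
183 oooooooooooooooooo...oo............WWWWW
184 oooooooooooooooooo...oo..............WWW
```

The arm tip is unmoved (same pixels to within 1). One more check is needed: separate the lid's orange from the pale box by saturation to find the lid's right edge.

```bash
python3 - <<'E'
import cv2,numpy as np
from h import proj
i=cv2.imread("pics/side2.png");h=cv2.cvtColor(i,cv2.COLOR_BGR2HSV).astype(int)
for y in range(150,200,3):print(y," ".join("%3d"%h[y,x,1] for x in range(250,322,3)),"|"," ".join("%3d"%h[y,x,2] for x in range(250,322,3)))
i=cv2.imread("pics/scene2.png");h=cv2.cvtColor(i,cv2.COLOR_BGR2HSV).astype(int)
print("scene columns: front-edge profile")
for x in (232,240,285,292,296):print(x,[(int(h[y,x,1]),int(h[y,x,2])) for y in range(150,186,2)])
E
```

```text
150 172 174 173 170  52  15  59  15  12   9   9   9   3   9   6   6   7  30  33  25  34  39  31  31 | 185 144 192 195 172 170 104  84  84  86  88  89  86  89  86  83  72  76 102  71  75 149 182 180
153  97 171 172 173 115  16 161 148  25   6   6   6   9  12  12   9  11  34  31   3  24  28  31  32 | 191 192 139 184 180 190 200 157  93  85  86  87  85  88  83  84  71  83 106  80  65  73 157 183
156  54 131 172 175 147   8 119 175 161  64  12   6   9  12  15   9  18  34  25  15   0  26  33  33 | 197 181 203 168 173 186 202 205 181 103  84  87  89  86  85  83  71  91 102  84  78  68  77 153
159 107 110 135 170 169  15  78 167 171 170  94   3  12  15  12  12  13  30  27  15  15   7  22  34 | 158 169 170 205 183 169 194 200 207 191 119  87  87  86  87  84  78  92 113  83  84  74  69  76
162 112 108 111 137 168  85  35  16 111 172 171 126  12  12   9   6  18  33  25  15  12  22  14  30 | 161 165 165 169 204 182 212 229 206 205 198 138  86  85  88  89  70  93 104  83  83  81  71  68
165 115 126 135 139 144 169 168 105  23 102 171 174 147  20  12   9  18  30  24  12  12  21  25   3 | 158 178 
[... 2653 characters left out ...]
 (128, 141), (130, 139), (131, 136), (129, 134), (129, 134)]
285 [(81, 223), (79, 225), (176, 155), (192, 155), (191, 159), (139, 160), (25, 181), (28, 182), (110, 236), (172, 228), (163, 97), (164, 84), (135, 206), (135, 180), (133, 177), (132, 174), (134, 194), (134, 189)]
292 [(106, 187), (176, 158), (176, 159), (178, 153), (43, 183), (28, 184), (28, 181), (27, 181), (17, 178), (179, 232), (170, 199), (155, 84), (152, 104), (134, 190), (133, 182), (134, 177), (132, 181), (134, 194)]
296 [(38, 179), (35, 174), (28, 183), (27, 182), (28, 181), (25, 181), (27, 181), (26, 180), (26, 180), (135, 249), (170, 245), (161, 90), (163, 83), (134, 208), (135, 180), (133, 176), (132, 179), (134, 186)]
```

The lid's front face in both views lies at about 0.755 rad, against 0.767 for the arm, so it is well within tolerance. I'll do a last check of the jar and confirm that nothing is drifting.

```bash
python3 - <<'E'
import cv2,numpy as np
from h import *
for n,(x0,x1,y0,y1) in dict(side=(238,278,278,324),scene=(315,352,238,278)).items():
    h=cv2.cvtColor(cv2.imread(f"pics/{n}2.png"),cv2.COLOR_BGR2HSV)
    for y in range(y0,y1,4):
        x=np.where((h[y,x0:x1,2]<95)&(h[y,x0:x1,1]<120))[0]+x0
        if len(x):print(n,y,x.min(),x.max(),len(x))
s=manip.get_state();print(s["clock"],s["position"],s["qd"].round(3),s["gripper_force"])
E
```

```text
side 286 247 266 20
side 290 245 267 23
side 294 247 268 22
side 298 247 268 22
side 302 246 269 24
side 306 247 268 22
side 310 247 269 23
side 314 247 269 23
side 318 250 267 18
side 322 257 259 3
scene 246 330 340 11
scene 250 328 343 13
scene 254 327 341 15
scene 258 326 343 17
scene 262 326 342 9
scene 266 325 342 10
scene 270 327 327 1
22.5 [ 0.55604759 -0.01717462  0.21184638] [-0.003 -0.001  0.001  0.001 -0.     0.   ] 78.43046307563782
```

drive_tool(
  rows=[
    [[0,0,0],[0,0,0],0.4],
    [[0,0,0],[0,0,0],0.4],
    [[0,0,0],[0,0,0],0.4],
    [[0,0,0],[0,0,0],0.4],
    [[0,0,0],[0,0,0],0.4],
  ],
)

```text
clock: 23.12
position: [0.556, -0.0172, 0.2118]
ee_rot: [-0.002, 0.638, 0.77, -0.003]
contact_force: [-9.8, -3.2, 1.6]
width: 0.0074
gripper_force: 78.4
```

The jar is upright at the middle of the mat, the lid is steady and the grip is firm, so I'm handing in.

```bash
python3 -c "
from rig import job
print(job.sign_off())"
```

```text
the job is handed in; nothing more can be done
None
```

I handed the job in with the dark jar upright on the mat and the lid held still at about 0.755 rad, against about 0.767 rad for the unmoved setting arm; the sign-off gave no verdict.

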